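# Clear up the round pastry cutters by size

### The job

First take the fork off the largest round cutter and lay it flat along the spoon rest, with its tines in the round end and its handle over the middle of the neck. Then stand each of the three round steel cutters upright in the middle of the blue tray of its own size: small in small, medium in medium, large in large. Leave the trays, the spoon rest, the red square cutter and the pastry brush where they are.

Things in the scene. Friction and masses are not known exactly. Their poses are not given: they have to be found in the camera images.
- fork: steel table fork, 190 mm long, lying flat on top of the largest round cutter at the start. Its origin is on its flat underside at its balance point (1-2 mm), half way along; x points to the tines, z up. Handle bar 14 mm wide and 9 mm high from x = -95 to +25 mm, neck 9 mm wide to x = 45, head 26 mm wide and 5 mm high to x = 60, four tines to x = 95. 60 g.
- spoon_rest: white ceramic spoon rest, loose, 400 g. Origin on the underside at the centre of its round head (100 mm across); its neck, 60 mm wide without rim, runs along -x to x = -110 mm. Head and neck share one flat top 6 mm above the counter; the head has a rim 5 mm wide, 11 mm high, open to the neck. The fork lies right with its origin at about x = -65, y = 0 mm here, tines towards +x.
- cutter_small: small round steel pastry cutter: a plain ring open at top and bottom, 34 mm outside diameter, 3 mm wall, 40 mm high, standing on the counter, 30 g. Origin at the centre of its lower edge, z up.
- cutter_medium: medium round steel pastry cutter: a plain ring open at top and bottom, 48 mm outside diameter, 3 mm wall, 40 mm high, standing on the counter, 45 g. Origin at the centre of its lower edge, z up.
- cutter_large: large round steel pastry cutter: a plain ring open at top and bottom, 62 mm outside diameter, 3 mm wall, 40 mm high, standing on the counter, 60 g. Origin at the centre of its lower edge, z up. The fork lies across its top at the start.
- tray_small: small square blue plastic tray of the stacking set, loose, 150 g: 90 mm by 90 mm outside, 82 mm inside, 16 mm high, walls and floor 4 mm thick. Origin under its centre, x and y along its sides, z up.
- tray_medium: medium square blue plastic tray of the stacking set, loose, 150 g: 110 mm by 110 mm outside, 102 mm inside, 16 mm high, walls and floor 4 mm thick. Origin under its centre, x and y along its sides, z up.
- tray_large: large square blue plastic tray of the stacking set, loose, 150 g: 130 mm by 130 mm outside, 122 mm inside, 16 mm high, walls and floor 4 mm thick. Origin under its centre, x and y along its sides, z up.
- square_cutter: red plastic square pastry cutter, 45 mm by 45 mm, 25 mm high, open; not to be moved. Origin at the centre of its lower edge.
- pastry_brush: silicone pastry brush lying flat, 205 mm long, up to 36 mm wide and 12 mm high, hard black handle, orange bristles towards its x; not to be moved. Origin on its underside, 110 mm from the handle's end.
Mind the look-alikes: they are no part of the job. Several things have the shape of the fork; the one meant has the colours described above.

How it is judged:
By the outcome, as a careful person would: the job done as asked, in the order asked, and still so for the second after the job is handed in, with the robot touching nothing.
It also fails if it takes over 106 s, if anything falls off the work surface, if the arm or the gripper's body presses on something with over 40 N, if the wrist force passes 120 N, or if a joint passes its speed limit or range.

### The arm

A 6-joint arm with a two-finger parallel gripper is mounted at the origin on the work surface. World frame = base frame: x ahead of the robot, y to its left, z up, the work surface at z = 0. Lengths are in m, angles in rad, forces in N, time in s.
With the tool pointing down it reaches from about 0.25 to 0.725 m from the base axis. Payload 4 kg.
Tool frame: the origin (TCP) lies between the finger pads; the fingertips stand 25 mm ahead of it and the grasp point (between the pads) lies 6 mm ahead of it (arm.tips_ahead is the distance from the TCP to the fingertips, in m); z points along the fingers, y is the direction in which the jaws open and shut (so a half turn about z gives the same grasp; the last joint's range is limited). The gripper opens to 85 mm and grips with 20 to 120 N. Pads are 22 mm wide; open, the fingers measure 114 mm over their backs; the gripper's body (76 mm by 85 mm) begins 54 mm behind the grasp point. The pads swing forward as they close: fully open they stand 13 mm farther back than shut.
Start: joints at [-1.158, 0.241, 0.005, 1.335, 0, 1.571], TCP at [0.201, -0.458, 0.256] pointing down, gripper open.
Joint ranges: [-2.72, 2.72], [-1.05, 1.87], [-1.09, 1.28], [-1.99, 2.15], [-1.42, 1.44], [-3.14, 3.14]. Speed limits (rad/s): [2.79, 2.79, 3.14, 3.14, 3.14, 3.14].

### API

Orientations are given as a rotation vector (axis times angle).
In Python, from station import arm gives the robot as it stands. The module is installed in compiled form; this text tells all that it offers.
- The arm moves only by the shell command python3 -m crank 'ROWS' [FORCE]. ROWS is a JSON object of lists of equal length, an entry for each row: "turn": the turn, a rotation vector about the world's x, y, z in units of pi rad (1.0 is pi rad), a list of three; "slide": the shift along the world's x, y, z in units of 0.5 m (1.0 is 0.5 m), a list of three; "grip": the closure, from -1 (fully open) to 1 (shut), so that 0 is half open. In form: {"turn": [[rx, ry, rz], ...], "slide": [[x, y, z], ...], "grip": [grip, ...]}. A call has 1 to 8 rows; each row is the pose to reach, as a shift and turn from the pose commanded when the call began, turning the shorter way round; what a row does not reach only later rows make up. A row lasts 1/8 s, in which the tool goes at most 62.5 mm and 10.7 degrees, less where a joint would pass 70% of its speed; a pose out of reach is approached as far as the arm can. A call with a number of a shift or a turn outside -1 to 1 is refused whole. A call with a gripper value outside its range is refused whole. The fingers move at their own pace and stop on an object; FORCE is the grip in N (left out, the last holds). Time passes only in rows, so rows that repeat a pose let the fingers close. It gives the time, the measured TCP pose, the force and the opening at its end, in the units of the state.
- arm.observe(): the state, without advancing time (a new reading comes with each control period).
- arm.read_camera(name): name is "side" or "top" or "wrist"; returns the picture (384x512x3 uint8, red, green, blue); there is no depth.
- arm.camera_params(name): a dict with "fx", "fy", "cx", "cy" (pixels), "k1" (the pictures are not rectified: a ray, as slopes to the right and down, at radius r is drawn at 1 + k1 r^2 times it, then the intrinsics apply), "xyz" and "attitude" of the camera in the world; the wrist camera has in their place "tool_from_camera" (4x4, takes a point from camera to tool coordinates, whose origin is the TCP and whose axes are the flange's). Camera axes: x right, y down, z forward; pixel columns grow to the right and rows downward; lengths in m; the calibration is good to about 2 mm. A picture is of the moment at which its call begins: read the wrist's pose just before it. camera_params takes no time and is no camera call.
- arm.job_done(): hands the job in, once; it reports no verdict.
Trained networks look in the newest picture that a camera, given by its name, has taken for a name from the list of things; names that differ only in an ending like _2 or _b are one class to them, and where a whole thing is asked for, a point or a joint stands for the part that bears it (a point fixed in the world has none). Each returns a list of dicts, best first, with "p" (0 to 1); they miss things now and then, are a little off and sometimes report something else, mostly with a low value. They report only what shows in the picture. A call takes as long as a camera call. They do not tell look-alikes from the thing itself.
- arm.regions_of(thing, camera): "region" (384x512 bool, what is visible of it) and "location" ([column, row] in pixels, amid what is visible of it).
The state is a dict: "clock": time; "joint_pos": joint angles; "dq": joint speeds; "joint_efforts": joint torques, N m; "tcp_pos": TCP position; "tcp_rot": TCP orientation; "ft_force": force on the tool from outside, world axes, zero at the start; "wrist_torque": the same for the moment, N m; "opening": finger opening in m.
Only numpy, scipy, OpenCV 4.12 (cv2) and the standard library are available. Lean on these libraries where they do the work, as an engineer would, in place of code of your own. Each camera call takes 0.05 s, during which the arm holds its last target.

## Working session

There is one attempt and no reset: what is moved stays moved. The work goes in short steps, Python scripts to look and compute and a shell command to move; the robot and the scene stay as the last step left them, time stands still between calls to the robot, and variables do not carry over. Pictures are saved under pics/ and viewed, and the job is handed in when it is done.

```bash
mkdir -p pics; ls
cat > h.py <<'E'
import numpy as np, cv2
from station import arm
from scipy.spatial.transform import Rotation as R
def save(name,fn):
    im=arm.read_camera(name); cv2.imwrite(fn,im[:,:,::-1]); return im
E
python3 - <<'E'
from h import *
s=arm.observe(); print(s)
for n in ("top","side","wrist"):
    save(n,f"pics/{n}0.png"); print(n,arm.camera_params(n))
print(arm.tips_ahead)
E
```

```text
pics
{'clock': 0.0, 'joint_pos': array([-1.15798043e+00,  2.41394637e-01,  3.70191185e-03,  1.33515809e+00,
       -8.36236459e-06,  1.57075612e+00]), 'dq': array([ 0.00055692, -0.00017654, -0.00055836,  0.00082023,  0.00046819,
        0.00073109]), 'joint_efforts': array([ 9.34702693e-04, -3.72316504e+01,  2.52407956e+01,  1.68258289e-02,
       -3.39008864e-05, -5.90560902e-06]), 'tcp_pos': array([ 0.20036238, -0.45747176,  0.25541352]), 'tcp_rot': array([-3.07292779e+00, -6.43505034e-01,  6.73760336e-04]), 'ft_force': array([-0.11890874, -0.40529983, -0.06160346]), 'wrist_torque': array([-0.02814863,  0.0043694 , -0.0348629 ]), 'opening': 0.0851637815818446}
top {'fx': 366.40779700351436, 'fy': 366.40779700351436, 'cx': 261.5543931938869, 'cy': 193.37194775503022, 'k1': 0.03015790988553683, 'xyz': array([0.42782017, 0.03052283, 1.143536  ]), 'attitude': array([-2.11294847,  2.1764108 , -0.12438335])}
side {'fx': 349.83587179736435, 'fy': 349.83587179736435, 'cx': 256.800448022099, 'cy': 191.2064528931751, 'k1': -0.010369656638606528, 'xyz': array([0.17299809, 0.87247015, 0.57305372]), 'attitude': array([-0.53756371,  2.48928183, -1.45310667])}
wrist {'fx': 265.33883030547344, 'fy': 265.33883030547344, 'cx': 255.74939753650204, 'cy': 185.7170078214279, 'k1': -0.004235024225965259, 'tool_from_camera': array([[-1.14714046e-03, -9.47803332e-01, -3.18853458e-01,
         8.25292818e-02],
       [ 9.99999259e-01, -1.21696188e-03,  1.97611709e-05,
        -9.49466118e-04],
       [-4.06762209e-04, -3.18853199e-01,  9.47804026e-01,
        -1.17368995e-01],
       [ 0.00000000e+00,  0.00000000e+00,  0.00000000e+00,
         1.00000000e+00]])}
0.025
```

View pics/top0.png

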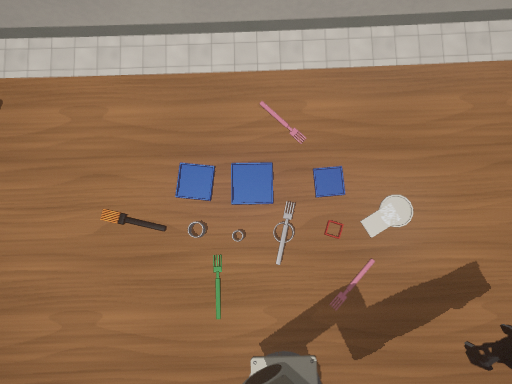

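View pics/side0.png

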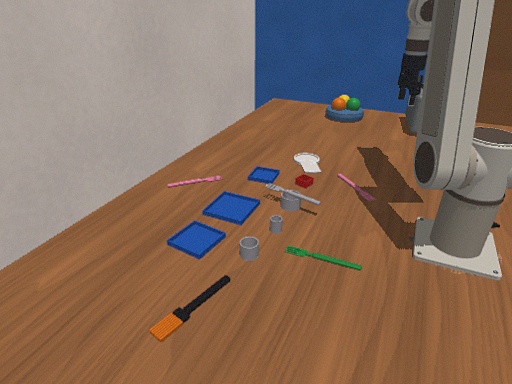

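View pics/wrist0.png

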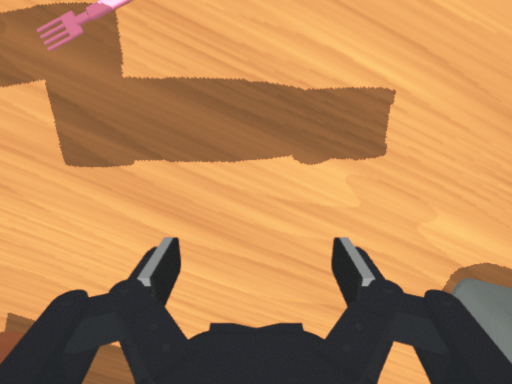

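The top picture shows four fork shapes: steel at (286,232) on the largest ring, pink at (283,122), pink at (353,284) and green at (218,287). The steel one, lying across the ring at (284,232), fits the description. The trays are at (196,182), (253,184) and (329,182), the spoon rest at (392,212), and the rings at (197,230), (238,236) and (284,232).

```bash
cat >> h.py <<'E'
def cam_pose(n, state=None):
    p=arm.camera_params(n)
    if n!="wrist":
        return p, R.from_rotvec(p["attitude"]).as_matrix(), np.array(p["xyz"])
    s=state; T=np.array(p["tool_from_camera"]); Rt=R.from_rotvec(s["tcp_rot"]).as_matrix()
    return p, Rt@T[:3,:3], Rt@T[:3,3]+s["tcp_pos"]
def rays(n,px,state=None):
    p,Rc,c=cam_pose(n,state)
    K=np.array([[p["fx"],0,p["cx"]],[0,p["fy"],p["cy"]],[0,0,1]])
    u=cv2.undistortPoints(np.float64(px).reshape(-1,1,2),K,np.array([p["k1"],0,0,0,0.])).reshape(-1,2)
    return c, np.c_[u,np.ones(len(u))]@Rc.T
def onz(n,px,z,state=None):
    c,d=rays(n,px,state); return (c+d*((z-c[2])/d[:,2])[:,None])
def proj(n,P,state=None):
    p,Rc,c=cam_pose(n,state)
    q=(np.atleast_2d(P)-c)@Rc; u=q[:,:2]/q[:,2:]; r=(u**2).sum(1,keepdims=True)
    u=u*(1+p["k1"]*r); return u*[p["fx"],p["fy"]]+[p["cx"],p["cy"]]
def tri(obs):  # list of (name,px,state)
    A=np.zeros((3,3));b=np.zeros(3)
    L=[]
    for n,px,s in obs:
        c,d=rays(n,[px],s); d=d[0]/np.linalg.norm(d[0]); M=np.eye(3)-np.outer(d,d); A+=M;b+=M@c; L.append((c,d))
    X=np.linalg.solve(A,b); return X,[np.linalg.norm(np.cross(X-c,d)) for c,d in L]
E
python3 - <<'E'
from h import *
import pickle
im={n:save(n,f"pics/{n}1.png") for n in ("top","side")}
D={}
for n in im:
    for t in ("fork","spoon_rest","cutter_small","cutter_medium","cutter_large","tray_small","tray_medium","tray_large","square_cutter","pastry_brush"):
        r=arm.regions_of(t,n); D[n,t]=r
        print(n,t,[(round(x["p"],2),np.round(x["location"]).astype(int).tolist(),int(x["region"].sum())) for x in r][:5])
pickle.dump((im,D),open("d.pkl","wb"))
c=im["top"][150:300,120:430]; cv2.imwrite("pics/crop1.png",cv2.resize(c[:,:,::-1],None,fx=2.5,fy=2.5,interpolation=cv2.INTER_CUBIC))
E
```

```text
top fork [(0.79, [353, 287], 357), (0.67, [286, 231], 297), (0.62, [288, 126], 299)]
top spoon_rest [(0.81, [392, 216], 1333), (0.6, [328, 227], 16)]
top cutter_small [(0.53, [236, 234], 34)]
top cutter_medium []
top cutter_large []
top tray_small [(0.68, [329, 182], 861)]
top tray_medium [(0.62, [197, 181], 1258)]
top tray_large [(0.93, [250, 184], 1720)]
top square_cutter [(0.4, [332, 227], 69)]
top pastry_brush [(0.87, [125, 221], 513)]
side fork [(0.72, [323, 261], 461), (0.53, [288, 190], 204), (0.47, [196, 180], 224), (0.45, [353, 192], 230)]
side spoon_rest [(0.71, [308, 160], 408)]
side cutter_small [(0.71, [274, 221], 220), (0.6, [305, 179], 179)]
side cutter_medium [(0.71, [249, 248], 413)]
side cutter_large [(0.84, [291, 200], 291), (0.23, [248, 250], 450)]
side tray_small [(0.68, [262, 179], 372)]
side tray_medium [(0.88, [198, 238], 1333)]
side tray_large [(0.57, [230, 208], 1155)]
side square_cutter [(0.58, [304, 179], 180)]
side pastry_brush [(0.98, [177, 314], 1059)]
```

View pics/crop1.png

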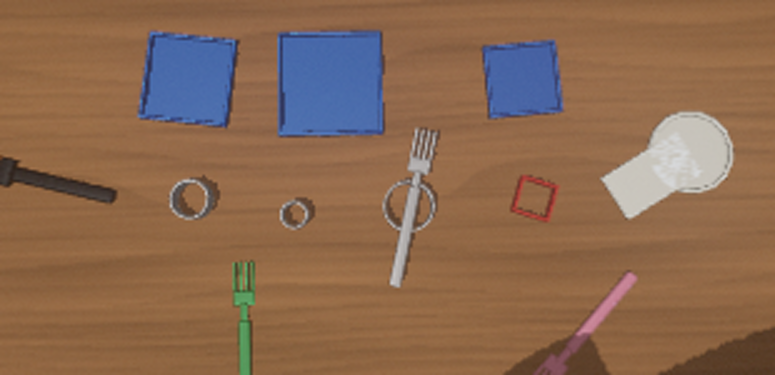

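Run:
```python
from h import *
import pickle
im,D=pickle.load(open("d.pkl","rb"))
a=im["top"]; hsv=cv2.cvtColor(a,cv2.COLOR_RGB2HSV)
m=cv2.inRange(hsv,(105,120,60),(130,255,255))
for c in cv2.findContours(m,cv2.RETR_EXTERNAL,cv2.CHAIN_APPROX_NONE)[0]:
    if cv2.contourArea(c)<300: continue
    P=onz("top",c.reshape(-1,2),0.016)[:,:2]
    r=cv2.minAreaRect(np.float32(P*1000)); print("tray",r)
for t,z in (("spoon_rest",.006),("pastry_brush",.006),("square_cutter",.025),("cutter_small",.02)):
    X,e=tri([("top",D["top",t][0]["location"],None),("side",D["side",t][0]["location"],None)])
    print(t,X,e, onz("top",[D["top",t][0]["location"]],z))
# fork, rings by crop px (crop/2.5 + (120,150))
f=lambda x,y:[120+x/2.5,150+y/2.5]
for n,px,z in (("tip",f(425,130),.045),("end",f(397,286),.045),("headback",f(420,170),.045),("ringL",f(410,205),.04),("ringM top",f(189,200),.04),("ringS top",f(292,213),.04),("resthead",f(691,152),.011),("restend",f(617,197),.006)):
    print(n,onz("top",[px],z)[0])
r=D["top","fork"][1]["region"]; P=onz("top",np.argwhere(r)[:,::-1],.045)[:,:2]; print(P.mean(0), cv2.minAreaRect(np.float32(P*1000)))
```

```text
tray ((610.99658203125, -162.12939453125), (88.11945343017578, 88.53102111816406), 3.4963388442993164)
tray ((612.6448974609375, 78.20944213867188), (128.68922424316406, 126.3927001953125), 88.2574691772461)
tray ((624.1143188476562, 255.364013671875), (108.2074966430664, 108.8041000366211), 82.04202270507812)
spoon_rest [ 0.50104781 -0.34928501  0.00696543] [np.float64(0.0032405869385990628), np.float64(0.003240586938599067)] [[ 0.4980011  -0.35053868  0.006     ]]
pastry_brush [0.51465468 0.48212227 0.00111297] [np.float64(0.010095450566550214), np.float64(0.010095450566550247)] [[0.50542132 0.47482195 0.006     ]]
square_cutter [ 0.46412848 -0.16669442  0.01741453] [np.float64(0.004046067824439889), np.float64(0.004046067824440082)] [[ 0.46774822 -0.16426105  0.025     ]]
cutter_small [0.45505467 0.12957052 0.03087504] [np.float64(0.0004986712536323708), np.float64(0.000498671253632299)] [[0.45484423 0.13037411 0.02      ]]
tip [ 0.54583748 -0.03790733  0.045     ]
end [0.36231164 0.0022027  0.045     ]
headback [ 0.49789048 -0.03006531  0.045     ]
ringL [ 0.45671907 -0.01679486  0.04      ]
ringM top [0.47045061 0.24833995 0.04      ]
ringS top [0.45127403 0.12475429 0.04      ]
resthead [ 0.51259659 -0.36422829  0.011     ]
restend [ 0.46032356 -0.27213086  0.006     ]
[ 0.45124369 -0.01434914] ((448.7105712890625, -15.621833801269531), (25.583580017089844, 177.12986755371094), 78.07525634765625)
```

```bash
python3 -m crank '{"turn":[[0,0,-0.2],[0,0,-0.2],[0,0,-0.2],[0,0,-0.2],[0,0,-0.2],[0,0,-0.2],[0,0,-0.2],[0,0,-0.2]],"slide":[[0.5,0.88,0.1],[0.5,0.88,0.1],[0.5,0.88,0.1],[0.5,0.88,0.1],[0.5,0.88,0.1],[0.5,0.88,0.1],[0.5,0.88,0.1],[0.5,0.88,0.1]],"grip":[-1,-1,-1,-1,-1,-1,-1,-1]}' 25
python3 -m crank '{"turn":[[0,0,0],[0,0,0]],"slide":[[0,0,0],[0,0,0]],"grip":[-1,-1]}'
python3 - <<'E'
from h import *
import pickle
s=arm.observe(); im=save("wrist","pics/w1.png"); print(s["clock"],s["tcp_pos"],s["tcp_rot"],s["dq"])
D={t:arm.regions_of(t,"wrist") for t in ("fork","cutter_large","cutter_small")}
for t in D: print(t,[(round(x["p"],2),np.round(x["location"]).astype(int).tolist(),int(x["region"].sum())) for x in D[t]])
pickle.dump((s,im,D),open("w1.pkl","wb"))
E
```

```text
clock: 2.25
tcp_pos: [0.4321, -0.069, 0.304]
tcp_rot: [-3.106, 0.271, -0.004]
ft_force: [0.8, -0.5, -0.1]
opening: 0.0853
clock: 2.5
tcp_pos: [0.4309, -0.0722, 0.3033]
tcp_rot: [-3.106, 0.28, -0.001]
ft_force: [0.1, 0.7, -0.0]
opening: 0.085
2.5 [ 0.4309081  -0.0722138   0.30329234] [-3.10597490e+00  2.79867668e-01 -1.30301116e-03] [-0.02415257 -0.00865679 -0.01152643 -0.00046322  0.00123159 -0.00082817]
fork [(0.73, [359, 209], 1060), (0.7, [121, 221], 730), (0.64, [220, 124], 1718)]
cutter_large [(0.92, [206, 142], 552), (0.38, [24, 61], 4702)]
cutter_small []
```

View pics/w1.png

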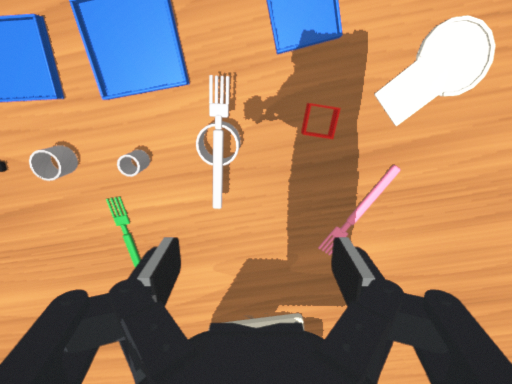

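The wrist view shows the steel fork at (219,140) on the large ring (218,144). The green fork at (120,215) and the pink one at (360,210) are look-alikes. The spoon rest is at (440,70) and the square cutter at (321,121). I'll enlarge it to confirm.

Run:
```python
from h import *
import pickle
s,im,D=pickle.load(open("w1.pkl","rb"))
c=im[60:220,180:260]; cv2.imwrite("pics/c2.png",cv2.resize(c[:,:,::-1],(280,560),interpolation=cv2.INTER_CUBIC))
c=im[5:135,365:505]; cv2.imwrite("pics/c3.png",cv2.resize(c[:,:,::-1],None,fx=5,fy=4.6,interpolation=cv2.INTER_CUBIC)[:598,:700])
# fork mask
r=D["fork"][2]["region"]; px=np.argwhere(r)[:,::-1]
P=onz("wrist",px,.045,s)[:,:2]*1000; print(cv2.minAreaRect(np.float32(P)))
# segmentation white of rest
hsv=cv2.cvtColor(im,cv2.COLOR_RGB2HSV); m=cv2.inRange(hsv,(0,0,190),(180,40,255)); m[:,:360]=0; m[150:]=0
k=max(cv2.findContours(m,cv2.RETR_EXTERNAL,cv2.CHAIN_APPROX_NONE)[0],key=cv2.contourArea)
P=onz("wrist",k.reshape(-1,2),.006,s)[:,:2]*1000; print(cv2.minAreaRect(np.float32(P)))
```

```text
((454.86895751953125, -13.938446044921875), (30.18008804321289, 190.12225341796875), 76.28295135498047)
((498.7716369628906, -337.2115478515625), (103.00633239746094, 164.14808654785156), 29.691030502319336)
```

View pics/c2.png

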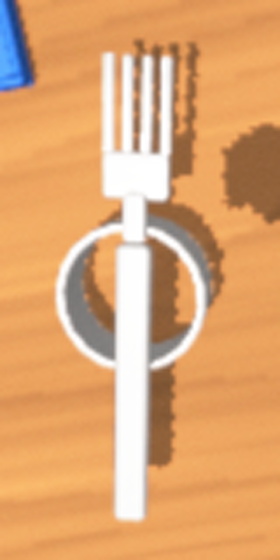

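View pics/c3.png

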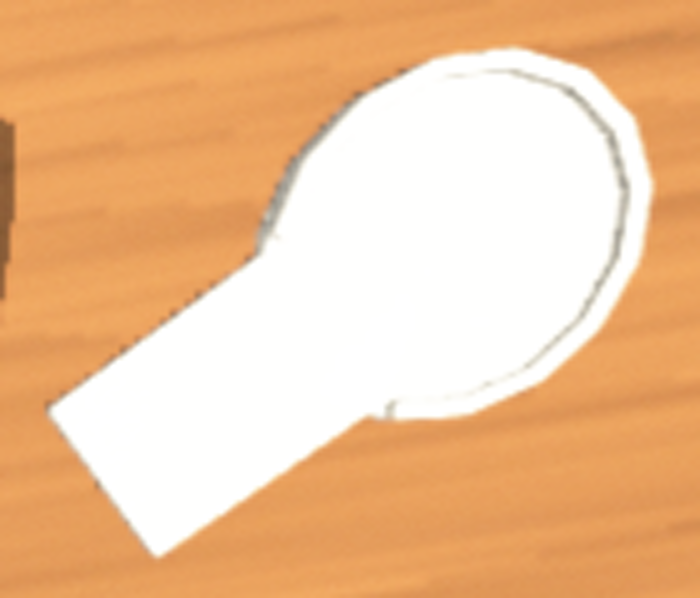

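Confirmed: the enlarged crop shows the steel-grey fork lying across the large ring. Next I'll measure heights from two views and work out the poses.

Run:
```python
from h import *
import pickle
s,im,D=pickle.load(open("w1.pkl","rb"))
w=lambda *p:("wrist",p,s)
f=lambda x,y:[180+x/3.5,60+y/3.5]; g=lambda x,y:[365+x/5,5+y/4.6]; t=lambda x,y:[120+x/2.5,150+y/2.5]
for n,a,b in (("tip",f(138,53),t(427,129)),("end",f(131,520),t(396,286)),("rest head ctr-ish",g(460,235),t(691,152)),("neckend",g(104,483),t(617,197)),("handlefront",f(133,245),t(412,183)),("ringL",f(133,296),t(410,205))):
    X,e=tri([("wrist",a,s),("top",b,None)]); print(n,X.round(4),np.round(e[0],4))
tip=onz("wrist",[f(138,53)],.045,s)[0];end=onz("wrist",[f(131,520)],.049,s)[0]; print(tip,end,(tip+end)/2,np.linalg.norm(tip-end),np.degrees(np.arctan2(*(tip-end)[1::-1])))
c1,c2=onz("wrist",[g(48,410),g(158,557)],.006,s); m=(c1+c2)/2; print("neck corners",c1,c2,np.linalg.norm(c1-c2),m)
d=np.r_[np.cos(np.radians(-60.3)),np.sin(np.radians(-60.3)),0]
print("head",m+.11*d,"goal",m+.045*d)
# top-cam rest
a=pickle.load(open("d.pkl","rb"))[0]["top"]; hsv=cv2.cvtColor(a,cv2.COLOR_RGB2HSV)
mm=cv2.inRange(hsv,(0,0,130),(180,60,255)); mm[:, :350]=0; mm[:180]=0; mm[250:]=0
k=max(cv2.findContours(mm,cv2.RETR_EXTERNAL,cv2.CHAIN_APPROX_NONE)[0],key=cv2.contourArea)
print("top rest",cv2.minAreaRect(np.float32(onz("top",k.reshape(-1,2),.006)[:,:2]*1000)))
```

```text
tip [ 0.5459 -0.0395  0.0575] 0.0002
end [0.3637 0.0047 0.0526] 0.0015
rest head ctr-ish [ 0.5141 -0.3672  0.0033] 0.001
neckend [ 0.459  -0.274  -0.0076] 0.0024
handlefront [ 0.4806 -0.0205  0.0533] 0.0019
ringL [ 0.4574 -0.016   0.0449] 0.001
[ 0.5473074  -0.03782983  0.045     ] [0.36329228 0.00672503 0.049     ] [ 0.45529984 -0.0155524   0.047     ] 0.18937449505552167 -13.610857398412861
neck corners [ 0.48464544 -0.25102224  0.006     ] [ 0.43246029 -0.28171157  0.006     ] 0.06054027723553979 [ 0.45855287 -0.26636691  0.006     ]
head [ 0.51305332 -0.36191637  0.006     ] goal [ 0.48084851 -0.30545533  0.006     ]
top rest ((493.636962890625, -340.4302978515625), (99.98654174804688, 163.6856689453125), 40.47877502441406)
```

```bash
python3 -m crank '{"turn":[[0,0,-0.018],[0,0,-0.018],[0,0,-0.018],[0,0,-0.018],[0,0,-0.018],[0,0,-0.018],[0,0,-0.018]],"slide":[[0.049,0.113,-0.34],[0.049,0.113,-0.34],[0.049,0.113,-0.34],[0.049,0.113,-0.34],[0.049,0.113,-0.34],[0.049,0.113,-0.34],[0.049,0.113,-0.34]],"grip":[0.29,0.29,0.29,0.29,0.29,0.29,0.29]}'
python3 - <<'E'
from h import *
s=arm.observe(); im=save("wrist","pics/w2.png"); print(s["tcp_pos"],s["tcp_rot"],s["opening"])
Rt=R.from_rotvec(s["tcp_rot"]).as_matrix(); print(np.degrees(np.arctan2(Rt[1,0],Rt[0,0])),Rt[:,2])
print("tip point px",proj("wrist",s["tcp_pos"]+Rt[:,2]*.07,s))
E
```

```text
clock: 3.58
tcp_pos: [0.4482, -0.0633, 0.1348]
tcp_rot: [-3.069, 0.272, -0.01]
ft_force: [0.5, 0.2, 0.5]
opening: 0.03
[ 0.44818013 -0.06325093  0.13476754] [-3.06876255  0.27196479 -0.0100186 ] 0.02998781575555052
-10.130997603870863 [ 0.01183519  0.05993761 -0.99813196]
tip point px [[257.09718888 209.14632761]]
```

View pics/w2.png

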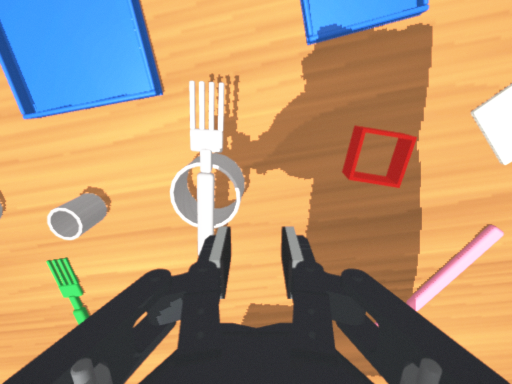

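```bash
python3 -c "
from h import *
s=arm.observe(); print(s['joint_pos'],s['dq'])"
python3 -m crank '{"turn":[[0,0,0],[0,0,0]],"slide":[[0,0,0],[0,0,0]],"grip":[0.29,0.29]}'
python3 -c "
from h import *
s=arm.observe(); print(s['joint_pos'],s['dq'])"
```

```text
[-0.17763987  0.24296528 -0.33003401  0.99694627  0.06117903  3.14057998] [ 0.00144593  0.00120987 -0.00438719 -0.00329854 -0.00048293 -0.0004822 ]
clock: 3.88
tcp_pos: [0.4476, -0.0628, 0.1339]
tcp_rot: [-3.069, 0.271, -0.007]
ft_force: [-0.1, -0.0, -0.3]
opening: 0.0306
[-0.17718684  0.24394964 -0.33109213  0.99659753  0.0612448   3.14057286] [ 1.50894554e-03  3.64143749e-03 -2.39494785e-03 -9.36764431e-04
  3.70857357e-05 -1.20248100e-03]
```

Joint 6 had hit its limit, so I'll grasp with the half-turned tool instead.

```bash
cat >> h.py <<'E'
def go(x,y,z,yaw):
    s=arm.observe(); Rt=R.from_rotvec(s["tcp_rot"]); T=R.from_euler("z",yaw,degrees=True)*R.from_rotvec([np.pi,0,0])
    print("slide",np.round((np.array([x,y,z])-s["tcp_pos"])/.5,4),"turn",np.round((T*Rt.inv()).as_rotvec()/np.pi,4), "j1,j6 exp", np.degrees(np.arctan2(y,x)).round(1),(np.degrees(np.arctan2(y,x))+180-yaw).round(1),"t",s["clock"],"open",s["opening"])
E
python3 -c "
from h import *
go(.4553,-.0156,.16,166.4)"
```

```text
slide [0.0155 0.0945 0.0523] turn [-0.0058 -0.0295  0.9801] j1,j6 exp -2.0 11.6 t 3.875 open 0.0305506654389083
```

```bash
python3 -m crank '{"turn":[[-0.006,-0.03,0.98],[-0.006,-0.03,0.98],[-0.006,-0.03,0.98],[-0.006,-0.03,0.98],[-0.006,-0.03,0.98],[-0.006,-0.03,0.98],[-0.006,-0.03,0.98],[-0.006,-0.03,0.98]],"slide":[[0.016,0.094,0.05],[0.016,0.094,0.05],[0.016,0.094,0.05],[0.016,0.094,0.05],[0.016,0.094,0.05],[0.016,0.094,0.05],[0.016,0.094,0.05],[0.016,0.094,0.05]],"grip":[0.29,0.29,0.29,0.29,0.29,0.29,0.29,0.29]}'
python3 -c "
from h import *
go(.4553,-.0156,.16,166.4)"
```

```text
clock: 4.88
tcp_pos: [0.4554, -0.0157, 0.1585]
tcp_rot: [-2.438, -1.913, -0.005]
ft_force: [0.7, -0.7, 0.2]
opening: 0.0301
slide [-0.0002  0.0002  0.003 ] turn [-0.003  -0.0149  0.5008] j1,j6 exp -2.0 11.6 t 4.875 open 0.030083775368707624
```

```bash
python3 -m crank '{"turn":[[-0.003,-0.015,0.501],[-0.003,-0.015,0.501],[-0.003,-0.015,0.501],[-0.003,-0.015,0.501],[-0.003,-0.015,0.501],[-0.003,-0.015,0.501],[-0.003,-0.015,0.501],[-0.003,-0.015,0.501]],"slide":[[0,0,0],[0,0,0],[0,0,0],[0,0,0],[0,0,0],[0,0,0],[0,0,0],[0,0,0]],"grip":[0.29,0.29,0.29,0.29,0.29,0.29,0.29,0.29]}'
python3 -m crank '{"turn":[[0,0,0.05],[0,0,0.05],[0,0,0.05]],"slide":[[0,0,0],[0,0,0],[0,0,0]],"grip":[0.29,0.29,0.29]}'
python3 - <<'E'
from h import *
go(.4553,-.0156,.067,166.4)
s=arm.observe(); im=save("wrist","pics/w3.png")
Rt=R.from_rotvec(s["tcp_rot"]).as_matrix(); 
for z in (.049,): print("px",proj("wrist",[[.4553,-.0156,z]],s))
E
```

```text
clock: 5.88
tcp_pos: [0.4554, -0.0157, 0.1585]
tcp_rot: [-0.487, -3.102, -0.001]
ft_force: [-0.7, 0.0, 0.0]
opening: 0.0299
clock: 6.25
tcp_pos: [0.4554, -0.0157, 0.1585]
tcp_rot: [-0.255, -3.129, -0.001]
ft_force: [1.3, -0.3, -0.7]
opening: 0.0304
slide [-0.0003  0.0003 -0.1831] turn [-0.0002 -0.0007 -0.0237] j1,j6 exp -2.0 11.6 t 6.25 open 0.030419411733684613
px [[254.90488644 191.85061461]]
```

View pics/w3.png

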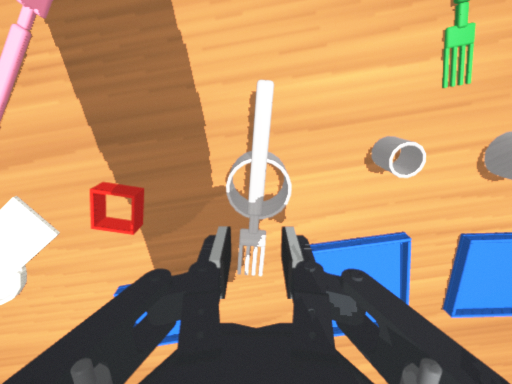

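Run:
```python
from h import *
im=cv2.imread("pics/w3.png"); cv2.imwrite("pics/c4.png",cv2.resize(im[70:290,200:310],None,fx=2.7,fy=2.7,interpolation=cv2.INTER_CUBIC))
```

```text
(no output)
```

View pics/c4.png

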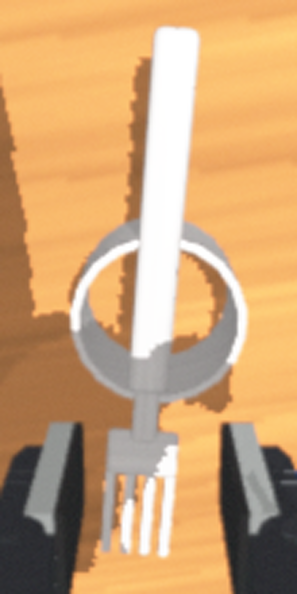

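Run:
```python
from h import *
s=arm.observe(); f=lambda x,y:[200+x/2.7,70+y/2.7]
P=onz("wrist",[f(177,28),f(150,388),f(158,155+0*1)],.049,s); print(P)
e,fr=P[0],P[1]; d=fr-e; print(np.linalg.norm(d),np.degrees(np.arctan2(d[1],d[0])), "origin",e+d/np.linalg.norm(d)*.095, fr-d/np.linalg.norm(d)*.025)
tip=onz("wrist",[f(137,553)],.045,s)[0]; print("tip",tip,np.linalg.norm(tip-e))
```

```text
[[ 0.36350103  0.00824477  0.049     ]
 [ 0.47684096 -0.01856387  0.049     ]
 [ 0.39896517 -0.00316909  0.049     ]]
0.11646734413885082 -13.307761578957404 origin [ 0.45595007 -0.01362248  0.049     ] [ 0.45251227 -0.01280933  0.049     ]
tip [ 0.54613834 -0.03507269  0.045     ] 0.18774660178030364
```

Both wrist views agree: origin about (0.455,-0.0147), yaw about -13.4°. Now descend.

```bash
python3 -m crank '{"turn":[[0,0,-0.023],[0,0,-0.023],[0,0,-0.023],[0,0,-0.023],[0,0,-0.023],[0,0,-0.023]],"slide":[[0,0.0015,-0.09],[0,0.0015,-0.14],[0,0.0015,-0.17],[0,0.0015,-0.184],[0,0.0015,-0.184],[0,0.0015,-0.184]],"grip":[0.29,0.29,0.29,0.29,0.29,0.29]}'
python3 -c "
from h import *
go(.4552,-.0148,.067,166.5)
save('wrist','pics/w4.png');save('side','pics/s4.png')"
```

```text
clock: 7.05
tcp_pos: [0.4561, -0.015, 0.0672]
tcp_rot: [-0.365, -3.12, -0.001]
ft_force: [0.1, 0.5, -0.5]
opening: 0.0302
slide [-0.0017  0.0004 -0.0004] turn [-0.0002 -0.0002 -0.0008] j1,j6 exp -1.9 11.6 t 7.05 open 0.030159668747299646
```

View pics/w4.png

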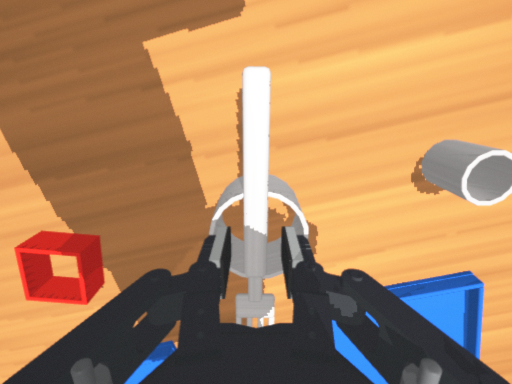

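Well straddled: the handle lies centred between the pads. Close the gripper, then lift.

```bash
python3 -m crank '{"turn":[[0,0,0],[0,0,0],[0,0,0],[0,0,0]],"slide":[[0,0,0],[0,0,0],[0,0,0],[0,0,0]],"grip":[1,1,1,1]}' 40
python3 -m crank '{"turn":[[0,0,0],[0,0,0],[0,0,0],[0,0,0]],"slide":[[0,0,0.03],[0,0,0.08],[0,0,0.13],[0,0,0.13]],"grip":[1,1,1,1]}'
python3 -c "
from h import *
save('wrist','pics/w5.png');save('side','pics/s5.png')
go(.4808,-.3055,.13,119.7)"
```

```text
clock: 7.65
tcp_pos: [0.4559, -0.015, 0.0671]
tcp_rot: [-0.365, -3.119, -0.001]
ft_force: [-0.4, -0.1, 5.4]
opening: 0.0124
clock: 8.15
tcp_pos: [0.4568, -0.015, 0.1329]
tcp_rot: [0.365, 3.119, 0.001]
ft_force: [0.6, -0.5, -0.4]
opening: 0.0127
slide [ 0.0515 -0.581  -0.0017] turn [-0.0006 -0.0007 -0.2609] j1,j6 exp -32.4 27.9 t 8.25 open 0.012482230638747052
```

View pics/w5.png

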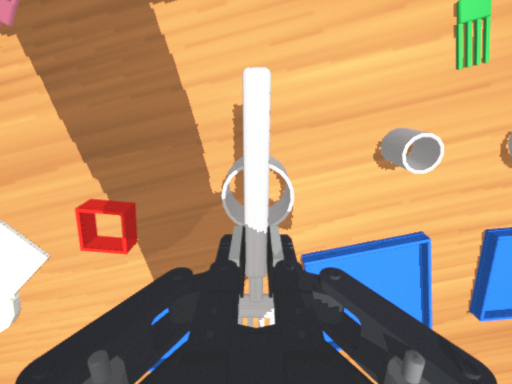

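View pics/s5.png

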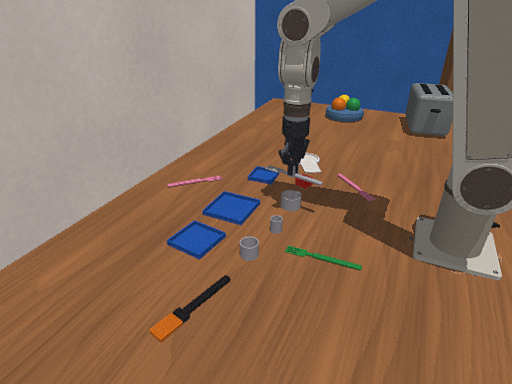

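Run:
```python
from h import *
s=arm.observe(); print(s["tcp_pos"])
Rt=R.from_rotvec(s["tcp_rot"]).as_matrix()
for z in (.112,.115,.118):
    P=onz("wrist",[[257,67.5],[244.5,67.5],[269.5,67.5],[244,200],[269,200]],z,s)
    print(z,((P-s["tcp_pos"])@Rt).round(4).tolist())
```

```text
[ 0.45503828 -0.01497679  0.13086184]
0.112 [[0.0954, 0.0016, 0.0191], [0.0954, -0.0044, 0.0191], [0.0954, 0.0075, 0.0191], [0.0282, -0.0056, 0.0189], [0.0282, 0.0082, 0.0189]]
0.115 [[0.0951, 0.0015, 0.0161], [0.0951, -0.0042, 0.0161], [0.0951, 0.0073, 0.0161], [0.0294, -0.0055, 0.0159], [0.0294, 0.008, 0.0159]]
0.118 [[0.0948, 0.0015, 0.0131], [0.0948, -0.0041, 0.0131], [0.0948, 0.0072, 0.0131], [0.0306, -0.0053, 0.0129], [0.0305, 0.0079, 0.0129]]
```

```bash
python3 -m crank '{"turn":[[0,0,-0.261],[0,0,-0.261],[0,0,-0.261],[0,0,-0.261],[0,0,-0.261],[0,0,-0.261],[0,0,-0.261],[0,0,-0.261]],"slide":[[0.05,-0.581,0],[0.05,-0.581,0],[0.05,-0.581,0],[0.05,-0.581,0],[0.05,-0.581,0],[0.05,-0.581,0],[0.05,-0.581,0],[0.05,-0.581,0]],"grip":[1,1,1,1,1,1,1,1]}'
python3 -c "
from h import *
import pickle
go(.4808,-.3055,.13,119.7)
s=arm.observe(); im=save('wrist','pics/w6.png'); pickle.dump((s,im),open('w6.pkl','wb'))
d=np.array([np.cos(np.radians(-60.3)),np.sin(np.radians(-60.3)),0]); n=np.array([-d[1],d[0],0]); h=np.array([.513,-.362,.006])
print(proj('wrist',[h-.11*d+.03*n,h-.11*d-.03*n,h+.05*d,h],s))"
```

```text
clock: 9.25
tcp_pos: [0.48, -0.3039, 0.1308]
tcp_rot: [-1.574, -2.715, -0.002]
ft_force: [0.2, -0.2, -0.3]
opening: 0.0123
slide [ 0.0015 -0.0032 -0.0016] turn [-0.001  -0.0008 -0.0005] j1,j6 exp -32.4 27.9 t 9.25 open 0.012290325146802106
[[287.97960056 142.81658073]
 [222.35581378 142.79212509]
 [255.21178989 287.53446707]
 [255.19984346 248.00760887]]
```

View pics/w6.png

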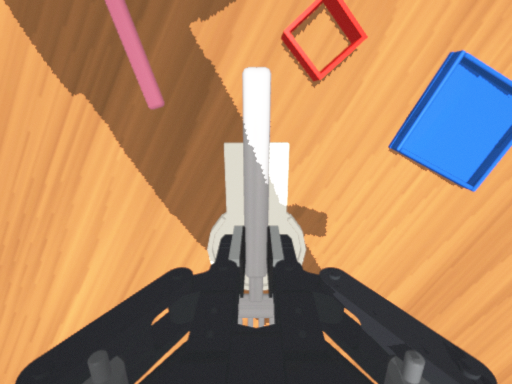

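```bash
python3 -m crank '{"turn":[[0,0,0],[0,0,0],[0,0,0],[0,0,0],[0,0,0],[0,0,0]],"slide":[[0.001,-0.003,-0.1],[0.001,-0.003,-0.15],[0.001,-0.003,-0.175],[0.001,-0.003,-0.187],[0.001,-0.003,-0.192],[0.001,-0.003,-0.192]],"grip":[1,1,1,1,1,1]}'
python3 -m crank '{"turn":[[0,0,0],[0,0,0]],"slide":[[0,0,-0.002],[0,0,-0.002]],"grip":[1,1]}'
python3 -c "
from h import *
go(.4808,-.3055,.0335,119.7)
save('wrist','pics/w7.png')"
```

```text
clock: 10.05
tcp_pos: [0.4815, -0.3073, 0.0363]
tcp_rot: [-1.578, -2.716, -0.002]
ft_force: [-0.1, 0.2, -0.4]
opening: 0.0125
clock: 10.3
tcp_pos: [0.4811, -0.3072, 0.0349]
tcp_rot: [-1.578, -2.715, -0.002]
ft_force: [0.4, 0.8, -0.6]
opening: 0.0127
slide [-0.0006  0.0033 -0.0028] turn [-0.0005 -0.0001  0.0002] j1,j6 exp -32.4 27.9 t 10.3 open 0.012721310698569084
```

View pics/w7.png

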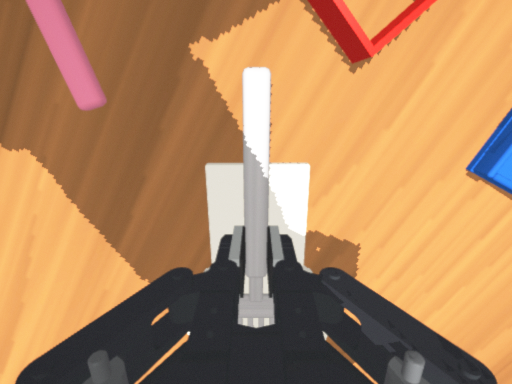

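```bash
python3 -m crank '{"turn":[[0,0,0],[0,0,0]],"slide":[[0,0.001,-0.0025],[0,0.001,-0.0025]],"grip":[1,1]}'
python3 -m crank '{"turn":[[0,0,0],[0,0,0]],"slide":[[0,0,-0.0015],[0,0,-0.0015]],"grip":[1,1]}'
```

```text
clock: 10.6
tcp_pos: [0.481, -0.3065, 0.0333]
tcp_rot: [-1.578, -2.715, -0.002]
ft_force: [-0.6, -0.5, -0.6]
opening: 0.0127
clock: 10.85
tcp_pos: [0.481, -0.3065, 0.0333]
tcp_rot: [-1.578, -2.715, -0.002]
ft_force: [-1.7, 1.1, 5.7]
opening: 0.0125
```

Contact came at the expected height, so release and lift.

```bash
python3 -m crank '{"turn":[[0,0,0],[0,0,0],[0,0,0],[0,0,0],[0,0,0],[0,0,0],[0,0,0]],"slide":[[0,0,0],[0,0,0],[0,0,0],[0,0,0],[0,0,0.08],[0,0,0.2],[0,0,0.3]],"grip":[0.6,0.3,0.3,0.3,0.3,0.3,0.3]}'
python3 - <<'E'
from h import *
import pickle
s=arm.observe(); im=save('wrist','pics/w8.png'); pickle.dump((s,im),open('w8.pkl','wb')); t=save('top','pics/t8.png')
cv2.imwrite("pics/t8c.png",cv2.resize(t[170:260,330:450,::-1],None,fx=5,fy=5,interpolation=cv2.INTER_CUBIC))
go(.455,-.016,.16,119.7)
E
```

```text
clock: 11.72
tcp_pos: [0.4811, -0.3066, 0.1845]
tcp_rot: [-1.578, -2.716, -0.002]
ft_force: [1.4, -0.7, -0.5]
opening: 0.0298
slide [-0.0584  0.5852 -0.059 ] turn [0.0016 0.0032 0.0001] j1,j6 exp -2.0 58.3 t 11.825 open 0.03032130532737179
```

View pics/w8.png

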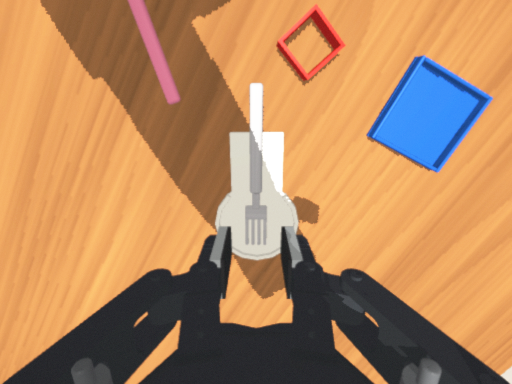

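View pics/t8c.png

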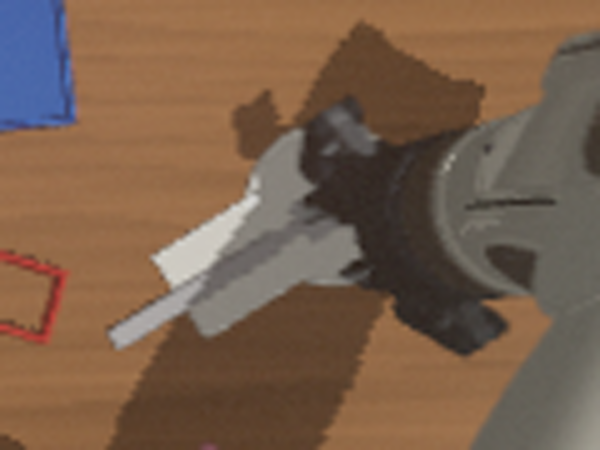

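The wrist view shows the fork lying along the rest, with its tines in the head (256,230) and its handle on the neck. Next is the large ring.

```bash
python3 -m crank '{"turn":[[0,0,0.28],[0,0,0.28],[0,0,0.28],[0,0,0.28],[0,0,0.28],[0,0,0.28],[0,0,0.28],[0,0,0.28]],"slide":[[-0.05,0.585,0],[-0.05,0.585,0],[-0.05,0.585,0],[-0.05,0.585,0],[-0.05,0.585,0],[-0.05,0.585,0],[-0.05,0.585,0],[-0.05,0.585,0]],"grip":[-0.9,-0.9,-0.9,-0.9,-0.9,-0.9,-0.9,-0.9]}' 25
python3 - <<'E'
from h import *
import pickle
s=arm.observe(); im=save('wrist','pics/w9.png'); t=save('top','pics/t9.png'); pickle.dump((s,im,t),open('w9.pkl','wb')); print(s["tcp_pos"],s["tcp_rot"],s["dq"].round(3))
cv2.imwrite("pics/t9c.png",cv2.resize(t[150:270,170:430,::-1],None,fx=3,fy=3,interpolation=cv2.INTER_CUBIC))
for n in ("cutter_large","cutter_medium","cutter_small"):
    print(n,[(round(x["p"],2),np.round(x["location"]).astype(int).tolist()) for x in arm.regions_of(n,"wrist")])
E
```

```text
clock: 12.82
tcp_pos: [0.456, -0.015, 0.1823]
tcp_rot: [-0.275, -3.127, -0.0]
ft_force: [-0.7, -0.4, -0.3]
opening: 0.0815
[ 0.4559973  -0.01502227  0.18226146] [-2.75043788e-01 -3.12707841e+00 -2.11169429e-04] [-0.007  0.002  0.003  0.001  0.001 -0.003]
cutter_large [(0.68, [259, 195])]
cutter_medium [(0.94, [491, 147])]
cutter_small [(0.53, [24, 243])]
```

View pics/w9.png

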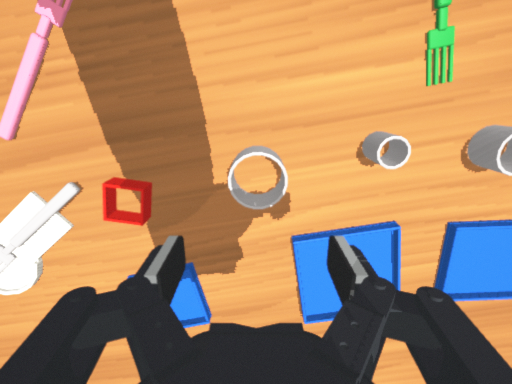

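View pics/t9c.png

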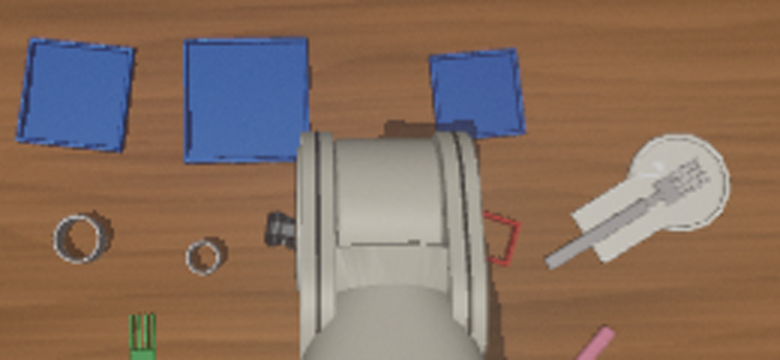

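```bash
cat >> h.py <<'E'
from scipy.optimize import least_squares
def ring(im,s,c0,rad,z=.04,cam="wrist",thr=None):
    # match a rim annulus by brightness in world plane z: maximise mean of desaturated brightness over annulus
    hsv=cv2.cvtColor(im,cv2.COLOR_RGB2HSV).astype(float); g=hsv[:,:,2]*(1-hsv[:,:,1]/255)
    g=cv2.GaussianBlur(g,(0,0),.7); a=np.linspace(0,2*np.pi,72,endpoint=False)
    def sc(c,r):
        P=np.c_[c[0]+r*np.cos(a),c[1]+r*np.sin(a),np.full(72,z)]; q=proj(cam,P,s).astype(np.float32)
        v=cv2.remap(g.astype(np.float32),q[:,0].reshape(1,-1),q[:,1].reshape(1,-1),cv2.INTER_LINEAR).ravel(); return v.mean()
    best=max(((sc((c0[0]+i*.001,c0[1]+j*.001),rad-.0015)-.5*sc((c0[0]+i*.001,c0[1]+j*.001),rad+.0025)-.5*sc((c0[0]+i*.001,c0[1]+j*.001),rad-.0055),c0[0]+i*.001,c0[1]+j*.001) for i in range(-12,13) for j in range(-12,13)))
    return np.round(best,4)
E
python3 - <<'E'
from h import *
import pickle
s,im,t=pickle.load(open('w9.pkl','rb'))
t0=pickle.load(open("d.pkl","rb"))[0]["top"]; s1,i1,_=pickle.load(open("w1.pkl","rb"))
for n,c,r in (("L",(.457,-.016),.031),("M",(.470,.248),.024),("S",(.451,.125),.017)):
    print(n,"w9",ring(im,s,c,r),"w1",ring(i1,s1,c,r),"top",ring(t0 if n=="L" else t,None,c,r,cam="top"))
    for z in (.03,.05): print("   z",z,ring(im,s,c,r,z=z)[0])
X,e=tri([("wrist",[257.5,178],s),("top",[284,232],None)]);print(X,e)
for n,yx in (("w9",(im,s)),):
    hsv=cv2.cvtColor(im,cv2.COLOR_RGB2HSV); m=cv2.inRange(hsv,(105,120,60),(130,255,255))
    # full trays not all visible
for nm,img in (("t",t0),("t9",t)):
    hsv=cv2.cvtColor(img,cv2.COLOR_RGB2HSV); m=cv2.inRange(hsv,(105,120,60),(130,255,255))
    for c in cv2.findContours(m,cv2.RETR_EXTERNAL,cv2.CHAIN_APPROX_NONE)[0]:
        if cv2.contourArea(c)<300: continue
        print(nm,cv2.minAreaRect(np.float32(onz("top",c.reshape(-1,2),.016)[:,:2]*1000)))
E
```

```text
Traceback (most recent call last):
  File "h.py", line 40, in ring
    best=max(((sc((c0[0]+i*.001,c0[1]+j*.001),rad-.0015)-.5*sc((c0[0]+i*.001,c0[1]+j*.001),rad+.0025)-.5*sc((c0[0]+i*.001,c0[1]+j*.001),rad-.0055),c0[0]+i*.001,c0[1]+j*.001) for i in range(-12,13) for j in range(-12,13)))
  File "h.py", line 40, in <genexpr>
    best=max(((sc((c0[0]+i*.001,c0[1]+j*.001),rad-.0015)-.5*sc((c0[0]+i*.001,c0[1]+j*.001),rad+.0025)-.5*sc((c0[0]+i*.001,c0[1]+j*.001),rad-.0055),c0[0]+i*.001,c0[1]+j*.001) for i in range(-12,13) for j in range(-12,13)))
                                                            ~~^^^^^^^^^^^^^^^^^^^^^^^^^^^^^^^^^^^^^^^
  File "h.py", line 38, in sc
    P=np.c_[c[0]+r*np.cos(a),c[1]+r*np.sin(a),np.full(72,z)]; q=proj(cam,P,s).astype(np.float32)
                                                                ~~~~^^^^^^^^^
  File "h.py", line 20, in proj
    p,Rc,c=cam_pose(n,state)
           ~~~~~~~~^^^^^^^^^
  File "h.py", line 7, in cam_pose
    p=arm.camera_params(n)
ValueError: time passes only in moves, steps and waits
```

```bash
sed -i 's/^def cam_pose/import functools\n@functools.lru_cache(None)\ndef cp(n): return arm.camera_params(n)\ndef cam_pose/; s/p=arm.camera_params(n)/p=cp(n)/' h.py
cat > m.py <<'E'
from h import *
import pickle
s,im,t=pickle.load(open('w9.pkl','rb'))
t0=pickle.load(open("d.pkl","rb"))[0]["top"]; s1,i1,_=pickle.load(open("w1.pkl","rb"))
for n,c,r in (("L",(.457,-.016),.031),("M",(.470,.248),.024),("S",(.451,.125),.017)):
    print(n,"w9",ring(im,s,c,r),"w1",ring(i1,s1,c,r),"top",ring(t0 if n=="L" else t,None,c,r,cam="top"), [ring(im,s,c,r,z=z)[0] for z in (.03,.05)])
X,e=tri([("wrist",[257.5,178],s),("top",[284,232],None)]);print(X,e)
for nm,img in (("t",t0),("t9",t)):
    hsv=cv2.cvtColor(img,cv2.COLOR_RGB2HSV); m=cv2.inRange(hsv,(105,120,60),(130,255,255))
    for c in cv2.findContours(m,cv2.RETR_EXTERNAL,cv2.CHAIN_APPROX_NONE)[0]:
        if cv2.contourArea(c)<300: continue
        print(nm,cv2.minAreaRect(np.float32(onz("top",c.reshape(-1,2),.016)[:,:2]*1000)))
E
python3 m.py
```

```text
L w9 [ 8.98187e+01  4.56000e-01 -1.20000e-02] w1 [ 9.20823e+01  4.57000e-01 -1.40000e-02] top [ 2.37595e+01  4.57000e-01 -1.40000e-02] [np.float64(85.7686), np.float64(53.2934)]
M w9 [39.5839  0.473   0.251 ] w1 [85.2583  0.473   0.249 ] top [28.0684  0.473   0.25  ] [np.float64(40.7906), np.float64(37.5413)]
S w9 [109.1156   0.45     0.126 ] w1 [89.2484  0.451   0.124 ] top [27.0455  0.45    0.124 ] [np.float64(110.9687), np.float64(91.5663)]
[ 0.45709996 -0.01490297  0.02661052] [np.float64(0.002463963014487583), np.float64(0.0024639630144875765)]
t ((610.99658203125, -162.12939453125), (88.11945343017578, 88.53102111816406), 3.4963388442993164)
t ((612.6448974609375, 78.20944213867188), (128.68922424316406, 126.3927001953125), 88.2574691772461)
t ((624.1143188476562, 255.364013671875), (108.2074966430664, 108.8041000366211), 82.04202270507812)
t9 ((610.99658203125, -162.12939453125), (88.11945343017578, 88.53102111816406), 3.4963388442993164)
t9 ((612.6443481445312, 78.20734405517578), (128.69467163085938, 126.39234161376953), 88.25682830810547)
t9 ((624.1139526367188, 255.51734924316406), (108.32185363769531, 108.84254455566406), 82.39027404785156)
```

All three views agree within about 2 mm: L (0.4565,-0.013), M (0.473,0.250), S (0.4505,0.125). The tray centres are L (0.6126,0.0782), M (0.6241,0.2554) and S (0.611,-0.162). Grasp the large ring.

```bash
python3 -m crank '{"turn":[[0,0,0],[0,0,0],[0,0,0],[0,0,0],[0,0,0],[0,0,0]],"slide":[[0.001,0.004,-0.12],[0.001,0.004,-0.22],[0.001,0.004,-0.27],[0.001,0.004,-0.295],[0.001,0.004,-0.295],[0.001,0.004,-0.295]],"grip":[-0.9,-0.9,-0.9,-0.9,-0.9,-0.9]}' 25
python3 -c "
from h import *
save('wrist','pics/w10.png')
go(.4565,-.013,.035,170)"
```

```text
clock: 13.82
tcp_pos: [0.4576, -0.0121, 0.0362]
tcp_rot: [0.272, 3.129, 0.001]
ft_force: [0.9, -0.9, 0.5]
opening: 0.081
slide [-0.0024 -0.0019 -0.0025] turn [-0.0002  0.0002 -0.0004] j1,j6 exp -1.6 8.4 t 13.875 open 0.08125830942657741
```

View pics/w10.png

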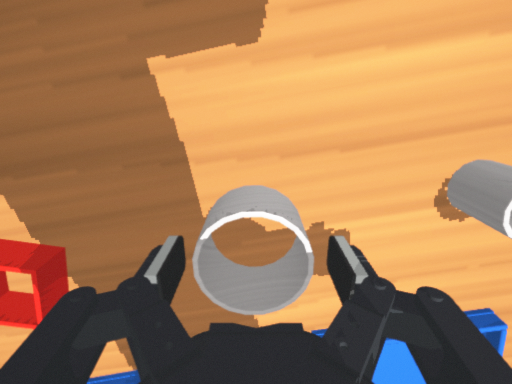

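```bash
python3 -m crank '{"turn":[[0,0,0],[0,0,0],[0,0,0],[0,0,0],[0,0,0]],"slide":[[0,0,0],[0,0,0],[0,0,0],[0,0,0],[0,0,0]],"grip":[1,1,1,1,1]}' 30
python3 -m crank '{"turn":[[0,0,0],[0,0,0],[0,0,0],[0,0,0]],"slide":[[0,0,0.03],[0,0,0.08],[0,0,0.13],[0,0,0.13]],"grip":[1,1,1,1]}'
python3 -c "
from h import *
save('wrist','pics/w11.png');save('side','pics/s11.png')
go(.6126,.0782,.10,178)"
```

```text
clock: 14.5
tcp_pos: [0.4573, -0.0121, 0.0364]
tcp_rot: [0.272, 3.13, 0.001]
ft_force: [-0.7, -1.3, 6.8]
opening: 0.061
clock: 15.0
tcp_pos: [0.4583, -0.012, 0.1021]
tcp_rot: [0.271, 3.127, 0.001]
ft_force: [0.9, 0.4, -1.1]
opening: 0.0609
slide [3.126e-01 1.803e-01 2.000e-04] turn [-0.0001 -0.0006  0.044 ] j1,j6 exp 7.3 9.3 t 15.1 open 0.060771794693107305
```

View pics/w11.png

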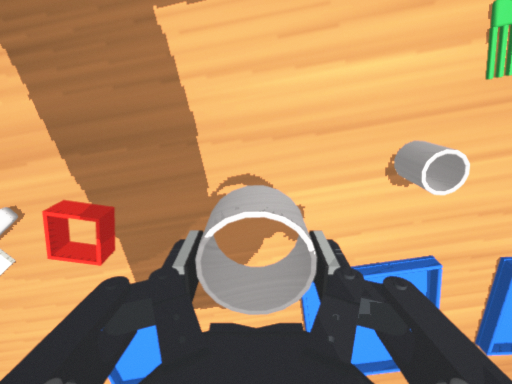

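View pics/s11.png

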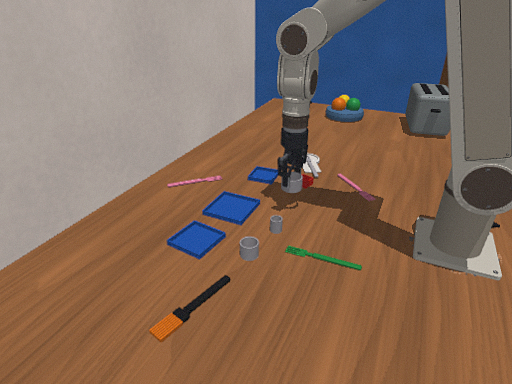

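```bash
cat > held.py <<'E'
from h import *
import sys
png,rad,dz=sys.argv[1],float(sys.argv[2]),float(sys.argv[3])   # dz: ring top minus tcp z
s=arm.observe(); im=cv2.imread(png)[:,:,::-1].copy(); c=s["tcp_pos"]
b=ring(im,s,c[:2],rad,z=c[2]+dz); Rt=R.from_rotvec(s["tcp_rot"]).as_matrix()
print(b,"rel world",(b[1:]-c[:2]).round(4),"tool",(np.r_[b[1:]-c[:2],0]@Rt).round(4))
E
python3 held.py pics/w11.png .031 .0036
```

```text
[ 8.80239e+01  4.55300e-01 -1.10000e-02] rel world [-0.001  0.001] tool [0.0012 0.0008 0.    ]
```

```bash
python3 -m crank '{"turn":[[0,0,0.044],[0,0,0.044],[0,0,0.044],[0,0,0.044],[0,0,0.044],[0,0,0.044]],"slide":[[0.314,0.18,0],[0.314,0.18,0],[0.314,0.18,0],[0.314,0.18,0],[0.314,0.18,0],[0.314,0.18,0]],"grip":[1,1,1,1,1,1]}'
python3 -c "
from h import *
save('wrist','pics/w12.png')
go(.6132,.0782,.045,178)"
```

```text
clock: 15.85
tcp_pos: [0.6118, 0.0772, 0.0993]
tcp_rot: [-0.056, -3.137, 0.0]
ft_force: [1.0, -0.8, -1.0]
opening: 0.061
slide [ 0.0022  0.002  -0.1097] turn [-0.     -0.0011  0.0003] j1,j6 exp 7.3 9.3 t 15.9 open 0.06107371891720579
```

View pics/w12.png

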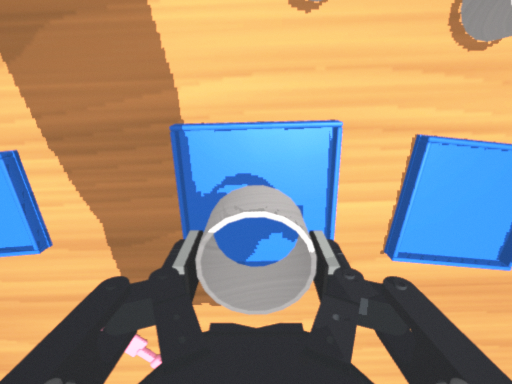

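```bash
python3 -c "
from h import *
s=arm.observe()
P=onz('wrist',[[171,125],[341,121]],.016,s);print(P,P.mean(0),np.linalg.norm(P[0]-P[1]))"
python3 -m crank '{"turn":[[0,0,0],[0,0,0],[0,0,0],[0,0,0],[0,0,0]],"slide":[[0.002,0.002,-0.06],[0.002,0.002,-0.09],[0.002,0.002,-0.105],[0.002,0.002,-0.111],[0.002,0.002,-0.111]],"grip":[1,1,1,1,1]}'
```

```text
[[0.54755285 0.01734297 0.016     ]
 [0.54932323 0.14358808 0.016     ]] [0.54843804 0.08046552 0.016     ] 0.1262575158046141
clock: 16.52
tcp_pos: [0.6147, 0.079, 0.045]
tcp_rot: [-0.055, -3.14, -0.0]
ft_force: [0.4, 0.1, -1.5]
opening: 0.0609
```

```bash
python3 -m crank '{"turn":[[0,0,0],[0,0,0],[0,0,0]],"slide":[[-0.002,0,-0.005],[-0.002,0,-0.008],[-0.002,0,-0.008]],"grip":[1,1,1]}'
python3 -m crank '{"turn":[[0,0,0],[0,0,0]],"slide":[[0,0,-0.002],[0,0,-0.002]],"grip":[1,1]}'
```

```text
clock: 16.9
tcp_pos: [0.6134, 0.0791, 0.0406]
tcp_rot: [-0.055, -3.139, -0.0]
ft_force: [0.3, 0.5, -0.5]
opening: 0.0609
clock: 17.15
tcp_pos: [0.6135, 0.0791, 0.0405]
tcp_rot: [-0.055, -3.14, -0.001]
ft_force: [-2.6, -0.4, 4.9]
opening: 0.061
```

```bash
python3 -m crank '{"turn":[[0,0,0],[0,0,0],[0,0,0],[0,0,0],[0,0,0],[0,0,0],[0,0,0]],"slide":[[0,0,0],[0,0,0],[0,0,0],[0,0,0],[0,0,0.1],[0,0,0.2],[0,0,0.28]],"grip":[-0.6,-0.8,-0.8,-0.8,-0.8,-0.8,-0.8]}'
python3 -c "
from h import *
save('wrist','pics/w13.png')
go(.473,.250,.16,172)"
```

```text
clock: 18.02
tcp_pos: [0.6138, 0.0791, 0.1817]
tcp_rot: [-0.055, -3.141, -0.001]
ft_force: [-0.4, -0.5, -0.1]
opening: 0.0767
slide [-0.287   0.3412 -0.0558] turn [-0.0004  0.0029 -0.0333] j1,j6 exp 27.9 35.9 t 18.075 open 0.07691978177779585
```

View pics/w13.png

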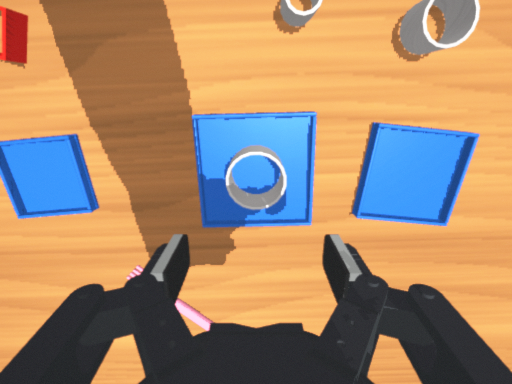

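The large ring stands in the middle of the large tray at (256,180). Next, the medium one.

```bash
python3 -m crank '{"turn":[[0,0,-0.033],[0,0,-0.033],[0,0,-0.033],[0,0,-0.033],[0,0,-0.033],[0,0,-0.033],[0,0,-0.033]],"slide":[[-0.287,0.341,-0.05],[-0.287,0.341,-0.05],[-0.287,0.341,-0.05],[-0.287,0.341,-0.05],[-0.287,0.341,-0.05],[-0.287,0.341,-0.05],[-0.287,0.341,-0.05]],"grip":[-0.55,-0.55,-0.55,-0.55,-0.55,-0.55,-0.55]}'
python3 - <<'E'
from h import *
s=arm.observe(); im=save('wrist','pics/w14.png')
print(ring(im,s,(.473,.250),.024)); go(.473,.250,.035,172)
E
```

```text
clock: 18.95
tcp_pos: [0.4709, 0.2487, 0.1546]
tcp_rot: [-0.22, -3.132, -0.001]
ft_force: [0.4, -0.2, 0.4]
opening: 0.0662
[87.7298  0.472   0.252 ]
slide [ 0.0043  0.0027 -0.2392] turn [-0.0002 -0.0005  0.0003] j1,j6 exp 27.9 35.9 t 19.0 open 0.06612702437336106
```

View pics/w14.png

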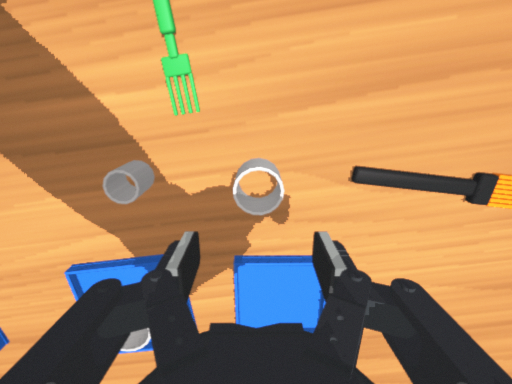

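```bash
python3 -m crank '{"turn":[[0,0,0],[0,0,0],[0,0,0],[0,0,0],[0,0,0],[0,0,0]],"slide":[[0.003,0.003,-0.1],[0.003,0.003,-0.18],[0.003,0.003,-0.22],[0.003,0.003,-0.237],[0.003,0.003,-0.237],[0.003,0.003,-0.237]],"grip":[-0.55,-0.55,-0.55,-0.55,-0.55,-0.55]}'
python3 -m crank '{"turn":[[0,0,0],[0,0,0],[0,0,0],[0,0,0]],"slide":[[0,0,0],[0,0,0],[0,0,0],[0,0,0]],"grip":[1,1,1,1]}' 30
python3 -m crank '{"turn":[[0,0,0],[0,0,0],[0,0,0],[0,0,0]],"slide":[[0,0,0.03],[0,0,0.08],[0,0,0.13],[0,0,0.13]],"grip":[1,1,1,1]}'
python3 -c "
from h import *
save('wrist','pics/w15.png')
go(.6241,.2554,.10,172)"
python3 held.py pics/w15.png .024 .004
```

```text
clock: 19.75
tcp_pos: [0.4725, 0.2513, 0.0372]
tcp_rot: [-0.218, -3.134, -0.002]
ft_force: [0.0, 0.5, 0.1]
opening: 0.0662
clock: 20.25
tcp_pos: [0.4723, 0.2515, 0.0374]
tcp_rot: [0.218, 3.134, 0.002]
ft_force: [-0.8, -1.2, 6.9]
opening: 0.0474
clock: 20.75
tcp_pos: [0.4731, 0.252, 0.1037]
tcp_rot: [0.217, 3.132, 0.005]
ft_force: [0.6, 0.3, -1.5]
opening: 0.0477
slide [ 0.3041  0.0079 -0.0043] turn [-0.0006  0.0001 -0.0004] j1,j6 exp 22.3 30.3 t 20.8 open 0.04742903303483241
[81.9179  0.4711  0.2524] rel world [-0.001  0.001] tool [0.0011 0.0008 0.    ]
```

View pics/w15.png

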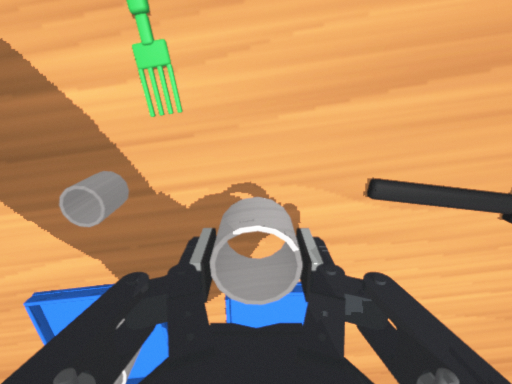

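```bash
python3 -m crank '{"turn":[[0,0,0],[0,0,0],[0,0,0],[0,0,0],[0,0,0],[0,0,0]],"slide":[[0.304,0.007,0],[0.304,0.007,0],[0.304,0.007,0],[0.304,0.007,0],[0.304,0.007,0],[0.304,0.007,0]],"grip":[1,1,1,1,1,1]}'
python3 - <<'E'
from h import *
s=arm.observe(); save('wrist','pics/w16.png'); go(.6245,.2554,.045,172)
# tray from w13 (tcp .6138 .0791 .1817, rot)
s13=dict(tcp_pos=np.array([.6138,.0791,.1817]),tcp_rot=np.array([-.055,-3.141,-.001]))
im=cv2.imread("pics/w13.png"); hsv=cv2.cvtColor(im,cv2.COLOR_BGR2HSV); m=cv2.inRange(hsv,(100,120,60),(130,255,255))
for c in cv2.findContours(m,cv2.RETR_EXTERNAL,cv2.CHAIN_APPROX_NONE)[0]:
    if cv2.contourArea(c)>2000: print(cv2.minAreaRect(np.float32(onz("wrist",c.reshape(-1,2),.016,s13)[:,:2]*1000)))
print("large ring", ring(im[:,:,::-1].copy(),s13,(.6134,.079),.031,z=.044))
E
```

```text
clock: 21.55
tcp_pos: [0.6218, 0.2546, 0.1007]
tcp_rot: [-0.216, -3.13, 0.0]
ft_force: [-0.0, 1.4, -0.9]
opening: 0.0472
slide [ 0.0047  0.0013 -0.1122] turn [-0.0001 -0.001  -0.0006] j1,j6 exp 22.2 30.2 t 21.6 open 0.047169767679445834
((609.5162353515625, -155.12020874023438), (89.27095794677734, 98.13434600830078), 3.1457998752593994)
((623.2998046875, 254.12310791015625), (114.79730224609375, 108.98396301269531), 82.46366119384766)
((612.4295654296875, 79.5094223022461), (128.44268798828125, 129.1292266845703), 89.2230224609375)
large ring [1.076199e+02 6.124000e-01 8.000000e-02]
```

View pics/w16.png

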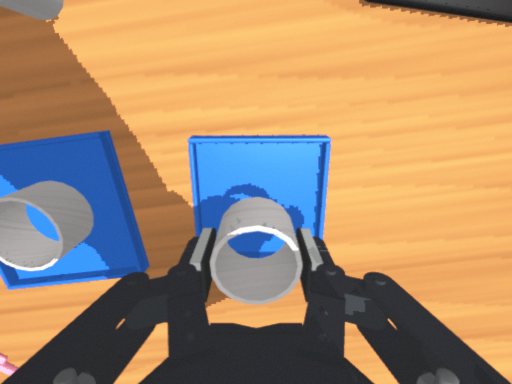

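```bash
python3 -c "
from h import *
s=arm.observe()
P=onz('wrist',[[189,138],[330,136.5]],.016,s);d=P[0]-P[1];m=P.mean(0);u=np.array([-d[1],d[0],0])/np.linalg.norm(d);print(P,np.linalg.norm(d),m+.055*u,m-.055*u)"
python3 -m crank '{"turn":[[0,0,0],[0,0,0],[0,0,0],[0,0,0],[0,0,0]],"slide":[[0.005,0.001,-0.06],[0.005,0.001,-0.09],[0.005,0.001,-0.105],[0.005,0.001,-0.113],[0.005,0.001,-0.113]],"grip":[1,1,1,1,1]}'
```

```text
[[0.56319696 0.21259342 0.016     ]
 [0.57689368 0.31880646 0.016     ]] 0.10709252517782508 [0.62459364 0.25866565 0.016     ] [0.51549701 0.27273423 0.016     ]
clock: 22.22
tcp_pos: [0.6261, 0.2551, 0.0448]
tcp_rot: [-0.217, -3.132, -0.001]
ft_force: [0.2, 0.4, 0.0]
opening: 0.0471
```

```bash
python3 -m crank '{"turn":[[0,0,0],[0,0,0],[0,0,0]],"slide":[[-0.002,0.002,-0.004],[-0.002,0.002,-0.006],[-0.002,0.002,-0.006]],"grip":[1,1,1]}'
python3 -m crank '{"turn":[[0,0,0],[0,0,0]],"slide":[[0,0,-0.002],[0,0,-0.002]],"grip":[1,1]}'
```

```text
clock: 22.6
tcp_pos: [0.625, 0.2561, 0.0417]
tcp_rot: [-0.217, -3.132, -0.001]
ft_force: [1.0, -0.6, -0.9]
opening: 0.0474
clock: 22.85
tcp_pos: [0.625, 0.256, 0.0415]
tcp_rot: [-0.218, -3.132, -0.001]
ft_force: [-1.6, -0.8, 4.9]
opening: 0.0472
```

Contact. Release to a 63 mm opening and rise.

```bash
python3 -m crank '{"turn":[[0,0,0],[0,0,0],[0,0,0],[0,0,0],[0,0,0],[0,0,0],[0,0,0]],"slide":[[0,0,0],[0,0,0],[0,0,0],[0,0,0],[0,0,0.1],[0,0,0.2],[0,0,0.26]],"grip":[-0.3,-0.5,-0.5,-0.5,-0.5,-0.5,-0.5]}'
python3 -c "
from h import *
save('wrist','pics/w17.png')
go(.4505,.125,.16,176)"
```

```text
clock: 23.72
tcp_pos: [0.626, 0.2564, 0.1739]
tcp_rot: [0.218, 3.132, 0.004]
ft_force: [0.1, 0.5, -0.6]
opening: 0.0639
slide [-0.3539 -0.2641 -0.0361] turn [-0.0015  0.0023  0.0219] j1,j6 exp 15.5 19.5 t 23.775 open 0.06397244023164353
```

View pics/w17.png

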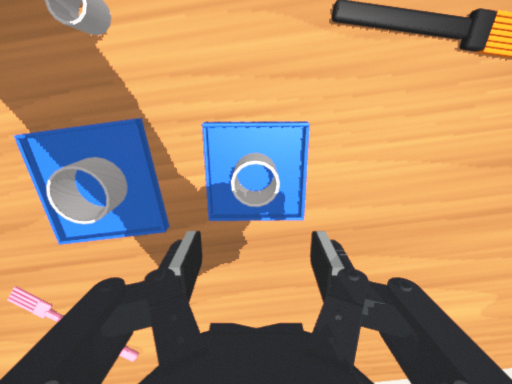

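The medium ring is centred in its tray at (256,182). Next, the small one.

```bash
python3 -m crank '{"turn":[[0,0,0.022],[0,0,0.022],[0,0,0.022],[0,0,0.022],[0,0,0.022],[0,0,0.022],[0,0,0.022]],"slide":[[-0.353,-0.264,-0.03],[-0.353,-0.264,-0.03],[-0.353,-0.264,-0.03],[-0.353,-0.264,-0.03],[-0.353,-0.264,-0.03],[-0.353,-0.264,-0.03],[-0.353,-0.264,-0.03]],"grip":[-0.22,-0.22,-0.22,-0.22,-0.22,-0.22,-0.22]}'
python3 - <<'E'
from h import *
s=arm.observe(); im=save('wrist','pics/w18.png')
print(ring(im,s,(.4505,.125),.017)); go(.4505,.125,.037,176)
E
```

```text
clock: 24.65
tcp_pos: [0.4497, 0.1247, 0.1557]
tcp_rot: [-0.108, -3.139, -0.001]
ft_force: [-0.3, 0.6, -0.0]
opening: 0.0519
[90.8305  0.4505  0.126 ]
slide [ 0.002   0.0007 -0.237 ] turn [-0.0002 -0.0005 -0.0003] j1,j6 exp 15.5 19.5 t 24.7 open 0.052162008412572736
```

View pics/w18.png

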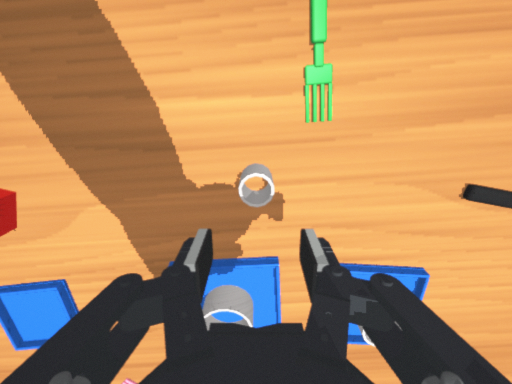

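```bash
python3 -m crank '{"turn":[[0,0,0],[0,0,0],[0,0,0],[0,0,0],[0,0,0],[0,0,0]],"slide":[[0.001,0,-0.1],[0.001,0,-0.18],[0.001,0,-0.22],[0.001,0,-0.236],[0.001,0,-0.236],[0.001,0,-0.236]],"grip":[-0.22,-0.22,-0.22,-0.22,-0.22,-0.22]}'
python3 -m crank '{"turn":[[0,0,0],[0,0,0],[0,0,0],[0,0,0]],"slide":[[0,0,0],[0,0,0],[0,0,0],[0,0,0]],"grip":[1,1,1,1]}' 30
python3 -m crank '{"turn":[[0,0,0],[0,0,0],[0,0,0],[0,0,0]],"slide":[[0,0,0.04],[0,0,0.1],[0,0,0.16],[0,0,0.16]],"grip":[1,1,1,1]}'
python3 -c "
from h import *
save('wrist','pics/w19.png')
go(.611,-.162,.115,183)"
python3 held.py pics/w19.png .017 .003
```

```text
clock: 25.45
tcp_pos: [0.45, 0.1244, 0.0384]
tcp_rot: [-0.109, -3.14, -0.001]
ft_force: [-0.4, 0.2, -0.6]
opening: 0.052
clock: 25.95
tcp_pos: [0.4498, 0.1243, 0.0386]
tcp_rot: [0.109, 3.14, 0.002]
ft_force: [-0.7, 0.5, 6.2]
opening: 0.0322
clock: 26.45
tcp_pos: [0.4507, 0.1245, 0.1198]
tcp_rot: [0.109, 3.137, 0.003]
ft_force: [0.1, 0.1, -0.8]
opening: 0.0324
slide [ 0.3228 -0.5724 -0.0067] turn [-0.0003  0.0001  0.0388] j1,j6 exp -14.8 -17.8 t 26.5 open 0.032523399235519626
[57.7393  0.4486  0.1252] rel world [-0.001  0.001] tool [0.0011 0.001  0.    ]
```

View pics/w19.png

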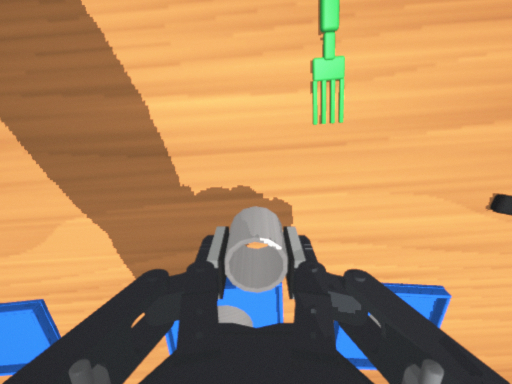

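```bash
python3 -m crank '{"turn":[[0,0,0.039],[0,0,0.039],[0,0,0.039],[0,0,0.039],[0,0,0.039],[0,0,0.039],[0,0,0.039],[0,0,0.039]],"slide":[[0.323,-0.573,0],[0.323,-0.573,0],[0.323,-0.573,0],[0.323,-0.573,0],[0.323,-0.573,0],[0.323,-0.573,0],[0.323,-0.573,0],[0.323,-0.573,0]],"grip":[1,1,1,1,1,1,1,1]}'
python3 - <<'E'
from h import *
s=arm.observe(); save('wrist','pics/w20.png'); go(.6115,-.162,.047,183)
E
```

```text
clock: 27.5
tcp_pos: [0.6091, -0.1608, 0.1165]
tcp_rot: [0.085, -3.136, -0.002]
ft_force: [0.2, 0.6, -0.4]
opening: 0.0321
slide [ 0.0042 -0.0027 -0.14  ] turn [-0.0003 -0.0013 -0.0008] j1,j6 exp -14.8 -17.8 t 27.55 open 0.03239439625177741
```

View pics/w20.png

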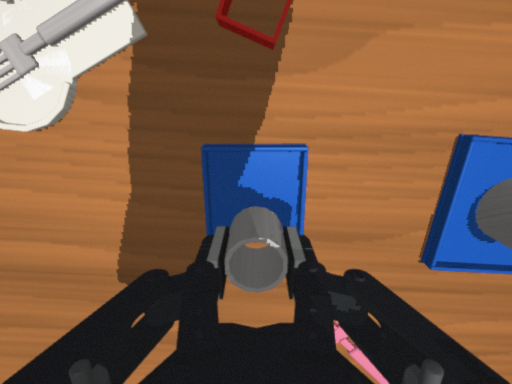

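```bash
python3 -c "
from h import *
s=arm.observe()
P=onz('wrist',[[202,145.5],[308,145]],.016,s);d=P[0]-P[1];m=P.mean(0);u=np.array([-d[1],d[0],0])/np.linalg.norm(d);print(np.linalg.norm(d),m+.045*u)"
python3 -m crank '{"turn":[[0,0,0],[0,0,0],[0,0,0],[0,0,0],[0,0,0]],"slide":[[0.004,-0.002,-0.07],[0.004,-0.002,-0.11],[0.004,-0.002,-0.13],[0.004,-0.002,-0.138],[0.004,-0.002,-0.138]],"grip":[1,1,1,1,1]}'
```

```text
0.08766601031354028 [ 0.61019162 -0.16002012  0.016     ]
clock: 28.18
tcp_pos: [0.6127, -0.1631, 0.0491]
tcp_rot: [0.084, -3.139, 0.0]
ft_force: [-0.6, -0.7, -0.5]
opening: 0.0325
```

```bash
python3 -m crank '{"turn":[[0,0,0],[0,0,0],[0,0,0]],"slide":[[-0.002,0.002,-0.008],[-0.002,0.002,-0.012],[-0.002,0.002,-0.012]],"grip":[1,1,1]}'
python3 -m crank '{"turn":[[0,0,0],[0,0,0]],"slide":[[0,0,-0.002],[0,0,-0.002]],"grip":[1,1]}'
```

```text
clock: 28.55
tcp_pos: [0.6115, -0.1626, 0.0427]
tcp_rot: [0.083, -3.139, -0.0]
ft_force: [0.5, 1.0, 1.1]
opening: 0.0326
clock: 28.8
tcp_pos: [0.6116, -0.1626, 0.0426]
tcp_rot: [0.083, -3.139, 0.0]
ft_force: [-1.8, 0.5, 5.6]
opening: 0.0323
```

```bash
python3 -m crank '{"turn":[[0,0,0],[0,0,0],[0,0,0],[0,0,0],[0,0,0],[0,0,0],[0,0,0]],"slide":[[0,0,0],[0,0,0],[0,0,0],[0,0,0],[0,0,0.1],[0,0,0.2],[0,0,0.28]],"grip":[0.1,-0.1,-0.1,-0.1,-0.1,-0.1,-0.1]}'
python3 -c "
from h import *
s=arm.observe();im=save('wrist','pics/w21.png');print(ring(im,s,(.611,-.162),.017,z=.044))
hsv=cv2.cvtColor(im,cv2.COLOR_RGB2HSV); m=cv2.inRange(hsv,(105,120,40),(130,255,255))
for c in cv2.findContours(m,cv2.RETR_EXTERNAL,cv2.CHAIN_APPROX_NONE)[0]:
    if cv2.contourArea(c)>1500: print(cv2.minAreaRect(np.float32(onz('wrist',c.reshape(-1,2),.016,s)[:,:2]*1000)))"
python3 -m crank '{"turn":[[0,0,0],[0,0,0],[0,0,0],[0,0,0],[0,0,0],[0,0,0],[0,0,0],[0,0,0]],"slide":[[-0.4,0.1,0.2],[-0.6,0.2,0.2],[-0.6,0.2,0.2],[-0.6,0.2,0.2],[-0.6,0.2,0.2],[-0.6,0.2,0.2],[-0.6,0.2,0.2],[-0.6,0.2,0.2]],"grip":[-0.1,-0.1,-0.1,-0.1,-0.1,-0.1,-0.1,-0.1]}'
python3 - <<'E'
from h import *
import pickle
t0=pickle.load(open("d.pkl","rb"))[0]["top"]
t=save('top','pics/t22.png'); save('side','pics/s22.png')
cv2.imwrite("pics/t22c.png",cv2.resize(t[150:270,90:430,::-1],None,fx=2.3,fy=2.3,interpolation=cv2.INTER_CUBIC))
for nm,img in (("t0",t0),("t22",t)):
    hsv=cv2.cvtColor(img,cv2.COLOR_RGB2HSV); m=cv2.inRange(hsv,(105,120,60),(130,255,255))
    for c in cv2.findContours(m,cv2.RETR_EXTERNAL,cv2.CHAIN_APPROX_NONE)[0]:
        if cv2.contourArea(c)<300: continue
        print(nm,cv2.minAreaRect(np.float32(onz("top",c.reshape(-1,2),.016)[:,:2]*1000)))
for c,r in (((.6126,.0782),.031),((.624,.2555),.024),((.611,-.162),.017)): print(ring(t,None,c,r,z=.044,cam="top"))
E
```

```text
clock: 29.68
tcp_pos: [0.6118, -0.1626, 0.1837]
tcp_rot: [0.083, -3.14, 0.001]
ft_force: [0.9, 0.6, 0.6]
opening: 0.0469
[86.784  0.612 -0.162]
((610.0150146484375, -160.92364501953125), (88.94024658203125, 88.73140716552734), 2.9858226776123047)
((612.7140502929688, 73.96171569824219), (137.63296508789062, 129.51292419433594), 89.48394012451172)
clock: 30.72
tcp_pos: [0.3122, -0.0627, 0.2814]
tcp_rot: [0.083, -3.139, 0.0]
ft_force: [-0.2, -0.4, 0.7]
opening: 0.0473
t0 ((610.99658203125, -162.12939453125), (88.11945343017578, 88.53102111816406), 3.4963388442993164)
t0 ((612.6448974609375, 78.20944213867188), (128.68922424316406, 126.3927001953125), 88.2574691772461)
t0 ((624.1143188476562, 255.364013671875), (108.2074966430664, 108.8041000366211), 82.04202270507812)
t22 ((610.6531982421875, -162.12437438964844), (87.70930480957031, 88.58831024169922), 3.268636465072632)
t22 ((612.6443481445312, 78.20734405517578), (128.69467163085938, 126.39234161376953), 88.25682830810547)
t22 ((624.1224365234375, 255.42684936523438), (108.07406616210938, 108.80525207519531), 82.02649688720703)
[25.7972  0.6126  0.0782]
[26.6188  0.626   0.2555]
[19.9434  0.612  -0.163 ]
```

View pics/t22c.png

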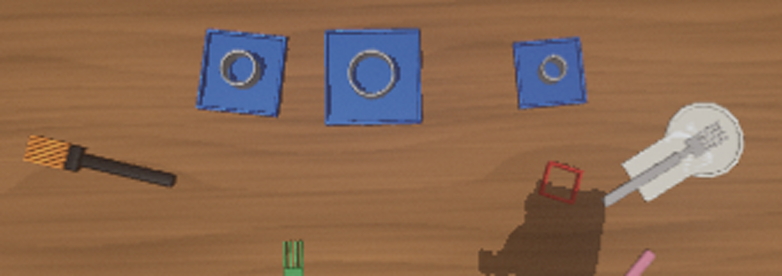

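View pics/w21.png

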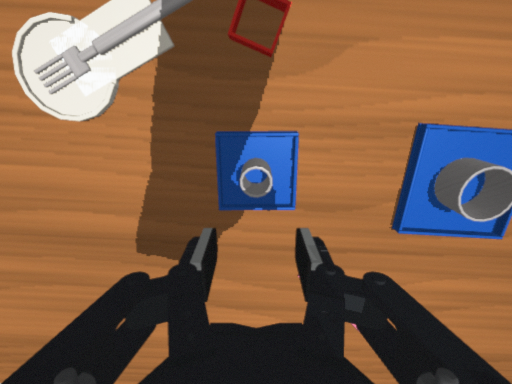

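View pics/s22.png

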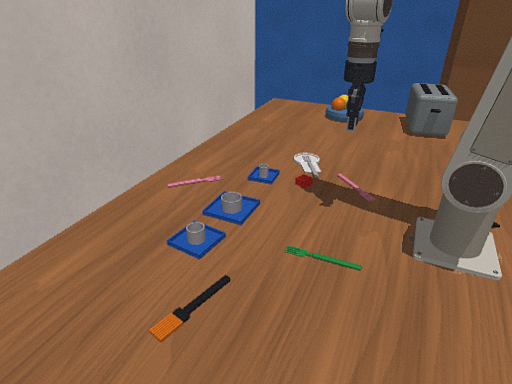

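All three rings stand in their own trays, within about 2 mm of centre. The trays have not moved, and the fork lies along the rest. Handing in.

```bash
python3 -c "
from station import arm
print(arm.job_done(), arm.observe()['clock'])"
```

```text
the job is handed in; nothing more can be done
the job is handed in; nothing more can be done
```

The job is done and handed in at about 31 s of the 106 s allowed. I moved the fork from the large cutter onto the spoon rest first. Then I stood the large, medium and small cutters in the trays of their own size.

- **Fork:** in the last pictures it lies flat along the rest, with its tines in the round end and its handle along the neck.
- **Cutters:** all three stand upright. In the top view the large is within 1 mm of its tray's centre, and the medium and small within about 2 mm.
- **Trays:** all three are within 0.5 mm of where they started.
- **Not to be moved:** the square cutter and the pastry brush look unmoved in the last pictures, as does the spoon rest. I compared these three by eye and did not measure them again.

**Problems along the way:**
- **First approach to the fork:** it ran joint 6 to the end of its range and stopped short, so I turned the tool half round and went in again. Nothing was touched.
- **Camera disagreement:** the wrist camera read about 1.5 mm sideways from the top camera, and I allowed for that.
- **Forces:** the readings after each move stayed below 8 N.

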